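# Hold the coffee grinder lid at its run position

## Task

Fit the bayonet lid onto the small desktop coffee grinder, all the way down with its two lugs through the notches in the rim, then turn it clockwise (seen from above) to the half-way mark, 45 degrees, where the grinder runs. Stop well short of the lock click and do not disturb the other things on the desk. A spring turns the lid back when it is let go, so finish while still gripping the lid and holding it there.

Things in the scene. Friction and masses are not known exactly. Their poses are not given: they have to be found in the camera images.
- lid: Loose black bayonet lid, 86 mm wide, 58.5 mm tall, 0.12 kg, upright on the desk. Origin: centre of its underside, z up. Foot 48 mm wide, round spigot 58 mm wide up to 22 mm height, cap disc 86 mm wide from 22 to 29 mm. Two lugs on the spigot at +x and -x, 70 mm over both, 8 mm wide, from 6 to 11 mm height. A half turn about z leaves it the same
- lid_grip (a point): Middle of the lid's straight bar grip, 44 mm above the lid's underside; axes as the lid's. The bar is 56 mm long (along x, right above the two lugs), 14 mm wide (along y) and stands on the cap disc, from 29 to 58.5 mm height
- grinder: Cordless coffee grinder, fixed to the desk: round grey foot 112 mm wide, aluminium cup 92 mm wide above, rim 110 mm above the desk. Origin: centre of its underside, z up. Raised ribs outside the rim, on both sides: short rib at the entry notches (+x and -x), long rib 45 degrees clockwise from them (half way), double rib 90 degrees clockwise (lock). A half turn about z leaves it the same
- grinder_mouth (a point): Centre of the grinder's mouth at rim height; axes as the grinder's. Mouth 64 mm wide, its ring 9 mm thick, lugs turn below it. Entry notches at +x and -x, 13 mm wide, 76 mm across both: the lid enters with its bar along the grinder's x, either way round. Fully down, the cap disc lies on the rim and the lid's origin is 22 mm below this point (88 mm above the grinder's origin)
- switch_ring (a joint): Turn (rad) of the spring ring in the grinder that the lid's lugs push round clockwise after 5 degrees of free play: 0 at rest, 0.70 with the lid half way (45 degrees), at most 1.5. Its spring pushes back with 0.02 N m at rest, 0.13 N m at half way. From about 1.0 (lid at 63 degrees) the lugs meet the spring balls of the lock catch
- mug: Green and white mug, 78x109x101 mm, at the back; a bystander, leave it alone. Origin: centre of its underside
- thread_spool: Spool of black thread, 35 mm wide, 55 mm tall, at the back; a bystander, leave it alone. Origin: centre of its underside
- tape_roll: Roll of packing tape lying flat, 100 mm wide, 45 mm tall, at the back; a bystander, leave it alone. Origin: centre of its underside
- eraser: Eraser 19x43x12 mm, lying between grinder and lid; a bystander, leave it alone. Origin: centre of its underside

How it is judged:
By the outcome, as a careful person would: the job done as asked, in the order asked, and still so for the second after the job is handed in, while the arm keeps its last pose, push and grip.
It also fails if it takes over 42 s, if anything falls off the work surface, if the arm or the gripper's body presses on something with over 40 N, if the wrist force passes 120 N, or if a joint passes its speed limit or range.

## Robot

A 6-joint arm with a two-finger parallel gripper is mounted at the origin on the work surface; the furniture and walls round the work are solid. World frame = base frame: x ahead of the robot, y to its left, z up, the work surface at z = 0. Lengths are in m, angles in rad, forces in N, time in s.
With the tool pointing down it reaches from about 0.375 to 0.975 m from the base axis. Payload 3.8 kg.
Tool frame: the origin (TCP) lies midway between the tips of the shut fingers; the grasp point (between the pads) lies 19 mm behind it; z points along the fingers, y is the direction in which the jaws open and shut (so a half turn about z gives the same grasp; the last joint's range is limited). The gripper opens to 85 mm and grips with 20 to 120 N. Pads are 22 mm wide; open, the fingers measure 114 mm over their backs; the gripper's body (76 mm by 85 mm) begins 54 mm behind the grasp point. The pads swing forward as they close: fully open they stand 13 mm farther back than shut.
Start: joints at [-1.235, 0.264, 1.604, -0, 1.274, -0.037], TCP at [0.246, -0.629, 0.231] pointing down, gripper open.
Joint ranges: [-2.63, 2.63], [-0.94, 2.18], [0.31, 2.57], [-1.31, 4.45], [0, 2.66], [-2.55, 2.55]. Speed limits (rad/s): [2.57, 2.57, 3.14, 3.14, 3.14, 3.14].

## Interface

Orientations are given as a rotation vector (axis times angle).
In Python, from workcell import bot gives the robot as it stands.
- The arm moves only by the tool arm_command, never from a script. Its argument "targets" is text: rows parted by semicolons, each of 7 numbers parted by spaces: the shift along the tool's x, y, z in mm, then the turn, a rotation vector about the tool's x, y, z in degrees, then the opening, from 0 (shut) to 1 (fully open). A call has 1 to 10 rows; each row is the pose to reach, as a shift and turn from the pose commanded when the call began, along the tool's axes at that moment; what a row does not reach only later rows make up. A row lasts 1/12 s, in which the tool goes at most 41.7 mm and 7.16 degrees, less where a joint would pass 70% of its speed; a pose out of reach is approached as far as the arm can. A call with a gripper value outside its range is refused whole. The fingers move at their own pace and stop on an object; "newtons" is the grip in N (left out, the last holds). Time passes only in rows, so rows that repeat a pose let the fingers close. It gives the time, the measured TCP pose, the force and the opening at its end, in the units of the state.
- bot.read_state(): the state, without advancing time (a new reading comes with each control period).
- bot.read_camera(name): name is "scene" or "top" or "wrist"; returns (picture, depth): 384x512x3 uint8, blue, green, red; 384x512 float32, m along the optical axis (not along the pixel's ray), 0 where there is no reading.
- bot.camera_params(name): a dict with "fov_y" (degrees; the focal length in pixels is half the picture's height over the tangent of half this angle, whatever the lens; pixels are square), "cx", "cy" (the principal point, pixels), "k1" (the pictures are not rectified: a ray, as slopes to the right and down, at radius r is drawn at 1 + k1 r^2 times it, then the intrinsics apply), "xyz" and "rotation" of the camera in the world; the wrist camera has in their place "T_tool_cam" (4x4, takes a point from camera to tool coordinates, whose origin is the TCP and whose axes are the flange's). Camera axes: x right, y up, looking along -z (the intrinsics and any distortion apply to the point x, -y, -z); pixel columns grow to the right and rows downward; lengths in m; the calibration is good to about 2 mm. A picture is of the moment at which its call begins: read the wrist's pose just before it. camera_params takes no time and is no camera call.
- bot.finish_job(): hands the job in, once; it reports no verdict.
The state is a dict: "time": time; "q": joint angles; "joint_vel": joint speeds; "joint_torque": joint torques, N m; "tool_pos": TCP position; "tcp_rot": TCP orientation; "wrist_force": force on the tool from outside, world axes, zero at the start; "torque": the same for the moment, N m; "width": opening from 0.0 (shut) to 1.0 (fully open).
Only numpy, scipy, OpenCV 4.12 (cv2) and the standard library are available. Lean on these libraries where they do the work, as an engineer would, in place of code of your own. Each camera call takes 0.05 s, during which the arm holds its last target.

## Working session

There is one attempt and no reset: what is moved stays moved. The work goes in short steps, Python scripts to look and compute and a tool call to move; the robot and the scene stay as the last step left them, time stands still between calls to the robot, and variables do not carry over. Pictures are saved under pics/ and viewed, and the job is handed in when it is done.

Besides the shell and the picture viewer there is one more tool, called after "Request:" by a JSON object that holds its "api" and its "payload", one argument or row to a line. arm_command: Moves the arm, as the interface text tells. Its arguments: {"type":"object","properties":{"targets":{"type":"string"},"newtons":{"type":"number"}},"required":["targets"]}

```bash
mkdir -p pics; ls
python3 - <<'E'
from workcell import bot
import cv2,numpy as np,pickle
s=bot.read_state(); print(s)
D={}
for n in("scene","top","wrist"):
    p=bot.camera_params(n); print(n,p)
    im,d=bot.read_camera(n); D[n]=(im,d,p); cv2.imwrite(f"pics/{n}0.png",im)
D['state']=s
pickle.dump(D,open("d0.pkl","wb"))
E
```

```text
pics
{'time': 0.0, 'q': array([-1.23492233e+00,  2.64780451e-01,  1.60540662e+00, -3.83025363e-06,
        1.27369894e+00, -3.68777502e-02]), 'joint_vel': array([-3.34212672e-04, -2.60582808e-04,  6.89438444e-05, -1.33219897e-03,
        7.21613045e-04,  1.50017896e-04]), 'joint_torque': array([ 5.28174496e-04, -5.15105581e+01, -3.67314184e+01, -1.35327368e-04,
        1.30050562e-02,  1.44316729e-06]), 'tool_pos': array([ 0.24558559, -0.62793588,  0.22992602]), 'tcp_rot': array([-3.08495894e+00, -5.81714823e-01,  5.41843922e-04]), 'wrist_force': array([ 0.57568444, -0.64612627,  0.52149136]), 'torque': array([-0.02830568, -0.03533925, -0.0183566 ]), 'width': 1.0003718251162512}
scene {'fov_y': 44.88349595166042, 'cx': 250.20177919768307, 'cy': 188.60597079475826, 'k1': -0.17453340898264075, 'xyz': array([0.00868377, 0.52778918, 0.74115867]), 'rotation': array([ 0.4371121 , -0.99777368, -2.10952827])}
top {'fov_y': 46.720130448828954, 'cx': 253.27373143666514, 'cy': 184.91901225453603, 'k1': 0.06047154247928608, 'xyz': array([0.43751417, 0.00459335, 0.93556011]), 'rotation': array([ 0.14283068, -0.12128561, -1.57235371])}
wrist {'fov_y': 64.23167543787832, 'cx': 254.9778220641808, 'cy': 190.08511302863363, 'k1': 0.01037373648709277, 'T_tool_cam': array([[ 3.83196164e-05,  9.52008153e-01,  3.06072664e-01,
         7.81182646e-02],
       [ 9.99999051e-01,  3.84929363e-04, -1.32248162e-03,
        -8.17826741e-04],
       [-1.37682964e-03,  3.06072424e-01, -9.52007235e-01,
        -1.42611611e-01],
       [ 0.00000000e+00,  0.00000000e+00,  0.00000000e+00,
         1.00000000e+00]])}
```

View pics/scene0.png

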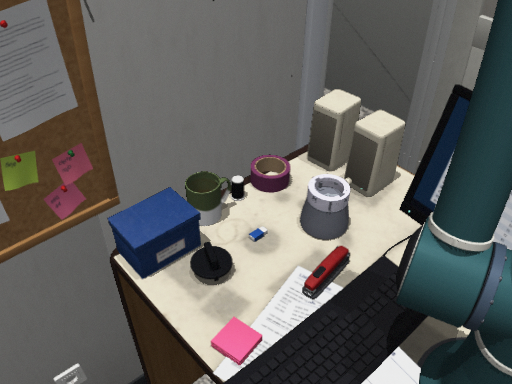

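View pics/top0.png

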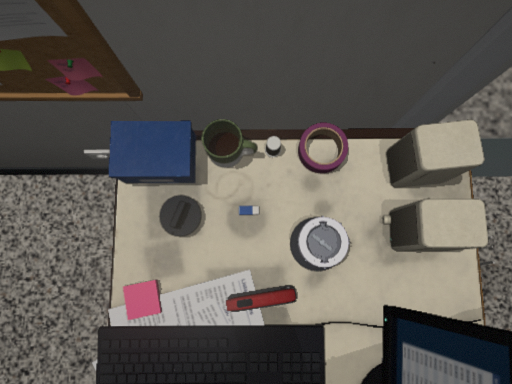

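View pics/wrist0.png

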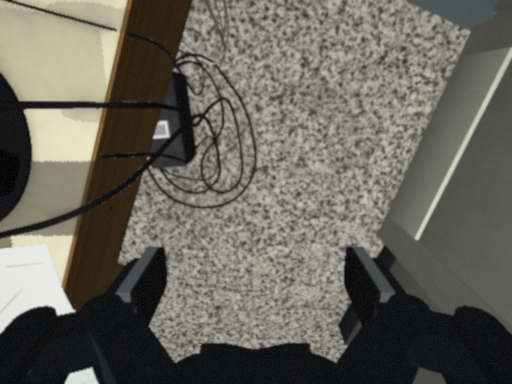

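```bash
cat > h.py <<'E'
import numpy as np,cv2,pickle
from scipy.spatial.transform import Rotation as R
def cam(p,state=None):
    f=192/np.tan(np.radians(p['fov_y']/2))
    if 'T_tool_cam' in p:
        T=np.eye(4);T[:3,:3]=R.from_rotvec(state['tcp_rot']).as_matrix();T[:3,3]=state['tool_pos']
        M=T@p['T_tool_cam']
    else:
        M=np.eye(4);M[:3,:3]=R.from_rotvec(p['rotation']).as_matrix();M[:3,3]=p['xyz']
    return f,M
def slopes(p,uv,f):
    d=np.stack([(uv[:,0]-p['cx'])/f,(uv[:,1]-p['cy'])/f],1); u=d.copy()
    for _ in range(20): u=d/(1+p['k1']*(u**2).sum(1,keepdims=True))
    return u
def rays(p,uv,state=None):
    uv=np.atleast_2d(np.asarray(uv,float)); f,M=cam(p,state); u=slopes(p,uv,f)
    return M[:3,3],np.stack([u[:,0],-u[:,1],-np.ones(len(u))],1)@M[:3,:3].T
def onz(p,uv,z,state=None):
    o,d=rays(p,uv,state); return o+d*((z-o[2])/d[:,2])[:,None]
def cloud(p,depth,state=None):
    v,u=np.mgrid[0:384,0:512]; o,d=rays(p,np.stack([u.ravel(),v.ravel()],1),state)
    return (o+d*depth.ravel()[:,None]).reshape(384,512,3)
def proj(p,X,state=None):
    X=np.atleast_2d(X);f,M=cam(p,state); c=(X-M[:3,3])@M[:3,:3]
    u=np.stack([c[:,0]/-c[:,2],-c[:,1]/-c[:,2]],1); r=(u**2).sum(1,keepdims=True)
    return u*(1+p['k1']*r)*f+[p['cx'],p['cy']]
E
python3 - <<'E'
from h import *
D=pickle.load(open('d0.pkl','rb'))
im,d,p=D['top']; C=cloud(p,d)
for n,uv in dict(lid=(168,216),lidgrip=(181,215),rim=(343,243),desk=(250,250),mug=(222,130),spk1=(450,150),spk2=(450,220),mon=(400,320),eraser=(248,210),tape=(305,150),spool=(273,142),box=(150,150)).items():
    print(n,C[uv[1],uv[0]].round(3),d[uv[1],uv[0]].round(3))
a=im[180:250,145:215];b=im[205:280,285:360]
cv2.imwrite('pics/a.png',np.hstack([cv2.resize(x,(400,400),interpolation=cv2.INTER_CUBIC) for x in(a,b)]))
# masks by height
z=C[:,:,2]
ok=d>0
for n,(u0,u1,v0,v1),(lo,hi) in (('lidcap',(150,215,185,250),(.022,.036)),('grip',(150,215,185,250),(.048,.07)),('rim',(285,360,205,280),(.1,.125))):
    m=np.zeros(z.shape,bool);m[v0:v1,u0:u1]=1;m&=ok&(z>lo)&(z<hi);P=C[m]
    print(n,len(P),P.min(0).round(3),P.max(0).round(3),np.median(P,0).round(3))
    if len(P)>20:
        q=P[:,:2]-P[:,:2].mean(0);w,V=np.linalg.eigh(np.cov(q.T));print(w,V[:,1],np.degrees(np.arctan2(V[1,1],V[0,1])))
        print(cv2.minEnclosingCircle((P[:,:2]*1000).astype(np.float32)))
E
```

```text
lid [0.528 0.192 0.027] 0.913
lidgrip [0.527 0.161 0.053] 0.887
rim [ 0.469 -0.149  0.108] 0.819
desk [ 0.459  0.025 -0.001] 0.927
mug [0.707 0.082 0.037] 0.932
spk1 [ 0.624 -0.323  0.181] 0.771
spk2 [ 0.504 -0.315  0.177] 0.755
mon [ 0.333 -0.244  0.104] 0.799
eraser [0.541 0.028 0.013] 0.927
tape [ 0.661 -0.09   0.044] 0.915
spool [ 0.676 -0.024  0.054] 0.908
box [0.65  0.216 0.096] 0.866
lidcap 1152 [0.487 0.124 0.022] [0.572 0.211 0.036] [0.528 0.164 0.028]
[0.00051616 0.00055919] [0.20099137 0.97959301] 78.40506231194139
((529.5376586914062, 167.8831787109375), 44.040855407714844)
grip 220 [0.502 0.151 0.048] [0.558 0.181 0.061] [0.529 0.166 0.058]
[1.75878296e-05 2.70549042e-04] [-0.935417    0.35354638] 159.2956184038443
((529.7781372070312, 166.7056884765625), 28.910118103027344)
rim 1017 [ 0.424 -0.16   0.1  ] [ 0.52  -0.065  0.114] [ 0.471 -0.113  0.109]
[0.00076976 0.0008216 ] [-0.17906183  0.98383782] 100.31511899498985
((471.8615417480469, -111.73052978515625), 48.33393478393555)
```

View pics/a.png

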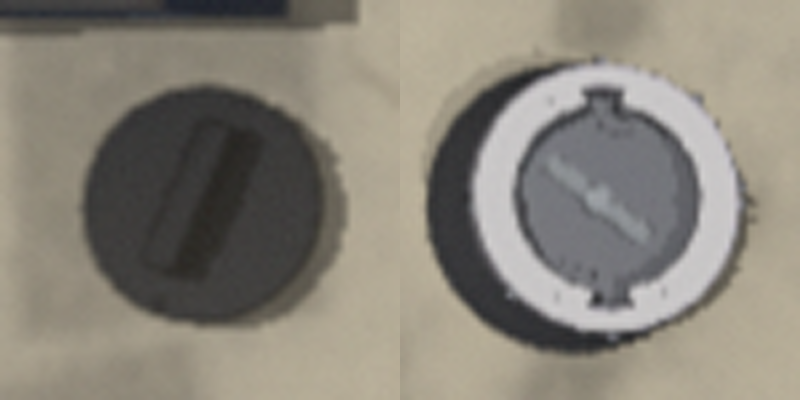

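Run:
```python
from h import *
D=pickle.load(open('d0.pkl','rb'))
for n in('top','scene'):
    im,d,p=D[n]; C=cloud(p,d)[d>0]
    print(n)
    for x in np.arange(0,.9,.1):
        r=[]
        for y in np.arange(.4,-.85,-.1):
            m=(abs(C[:,0]-x)<.05)&(abs(C[:,1]-y)<.05)
            r.append('%5.2f'%C[m,2].max() if m.any() else '  -  ')
        print('%.1f'%x,' '.join(r))
# notch axis: dark pixels / depth within rim in annulus
im,d,p=D['top']; C=cloud(p,d)
# cast all pixels on rim plane
v,u=np.mgrid[205:280,285:360]; P=onz(p,np.stack([u.ravel(),v.ravel()],1),.110)
g=cv2.cvtColor(im,cv2.COLOR_BGR2GRAY)[205:280,285:360].ravel()
c=np.array([.4719,-.1117])
m=(g>150);print('bright',cv2.minEnclosingCircle((P[m][:,:2]*1000).astype(np.float32)),P[m].mean(0))
c=np.array(cv2.minEnclosingCircle((P[m][:,:2]*1000).astype(np.float32))[0])/1000
q=P[:,:2]-c;r=np.hypot(*q.T);th=np.degrees(np.arctan2(q[:,1],q[:,0]))
k=(r>.0335)&(r<.0385)&(g<140)
for i in np.where(k)[0]: print(th[i].round(1),r[i].round(4),g[i],end=' | ')
```

```text
top
0.0   -     -     -     -     -     -     -     -     -     -     -     -     -  
0.1   -     -     -     -     -     -     -     -     -     -     -     -     -  
0.2   -    0.03  0.03  0.03  0.03  0.03  0.15  0.18   -     -     -     -   -0.74
0.3   -    0.03  0.03  0.05  0.05  0.03  0.15  0.33  0.01   -     -     -   -0.74
0.4   -    0.02  0.02  0.05  0.05  0.11  0.13  0.29  0.04  0.02   -     -   -0.74
0.5   -    0.01  0.06  0.03  0.02  0.11  0.11  0.18  0.18  0.02   -     -   -0.74
0.6   -    0.10  0.10  0.10  0.10  0.05  0.05  0.18  0.18   -     -     -   -0.74
0.7   -    0.10  0.10  0.10  0.10  0.05  0.05  0.18  0.18   -     -     -   -0.74
0.8  0.37  0.42  0.42  0.40  0.40  0.39  0.39  0.38  0.33   -     -     -   -0.74
scene
0.0   -     -     -    0.30  0.31   -     -     -     -     -     -     -     -  
0.1   -     -     -    0.41  0.54  0.01  0.18  0.21   -     -     -     -     -  
0.2   -     -    0.03  0.41  0.61  0.02   -    0.22   -     -     -     -     -  
0.3   -    0.03  0.03  0.05  0.05  0.03  0.13  0.34   -     -     -     -     -  
0.4   -    0.02  0.02  0
[... 547 characters left out ...]
5 0.0377 115 | -6.3 0.0378 126 | -9.1 0.0381 139 | 8.1 0.0361 117 | 5.2 0.0359 74 | 2.3 0.0358 73 | -0.7 0.0358 70 | -3.6 0.0358 64 | -6.5 0.036 77 | -9.4 0.0362 76 | -12.3 0.0366 102 | 5.6 0.0341 84 | 2.5 0.0339 94 | -0.6 0.0339 93 | -3.7 0.034 82 | -6.8 0.0341 86 | -9.8 0.0344 69 | -12.8 0.0347 110 | -66.2 0.0337 125 | 173.8 0.0336 80 | -173.8 0.0336 96 | -170.8 0.0338 92 | -167.8 0.0342 93 | 174.0 0.0354 66 | 176.9 0.0352 63 | 179.9 0.0352 99 | -177.2 0.0352 95 | -174.2 0.0354 86 | -171.3 0.0356 86 | -168.5 0.0359 82 | -165.7 0.0363 131 | 174.2 0.0372 118 | 177.0 0.037 120 | 179.8 0.037 128 | -177.4 0.037 110 | -174.6 0.0371 114 | -171.8 0.0374 127 | -169.1 0.0377 132 | -166.4 0.038 138 |
```

```bash
cat >> h.py <<'E'
def togo(cur_pos,cur_rot,pos,yaw):
    """target: tool pointing down, tool x at world yaw deg -> shift mm, turn deg in tool axes"""
    Rc=R.from_rotvec(cur_rot); y=np.radians(yaw)
    Rt=R.from_matrix(np.array([[np.cos(y),np.sin(y),0],[np.sin(y),-np.cos(y),0],[0,0,-1]]))
    return (Rc.inv().apply(np.asarray(pos)-cur_pos)*1000).round(2),np.degrees((Rc.inv()*Rt).as_rotvec()).round(2)
def yaw(rot):
    x=R.from_rotvec(rot).as_matrix(); return np.degrees(np.arctan2(x[1,0],x[0,0])),x[:,2]
E
python3 - <<'E'
from h import *
D=pickle.load(open('d0.pkl','rb'));s=D['state']
print(yaw(s['tcp_rot']))
print(togo(s['tool_pos'],s['tcp_rot'],[.246,-.628,.48],-20.7))
print(togo(s['tool_pos'],s['tcp_rot'],[.529,.167,.48],-20.7))
print(togo(s['tool_pos'],s['tcp_rot'],[.529,.167,.18],-20.7))
for n in ('top','scene'):
    im,d,p=D[n];C=cloud(p,d)[d>0]
    w=C[(C[:,2]>.2)&(C[:,0]>.6)];print(w[:,0].min())
E
```

```text
(np.float64(21.357161233533226), array([-7.59335596e-04,  2.16400316e-03, -9.99997370e-01]))
(array([   0.38,   -0.36, -250.07]), array([-1.300e-01,  4.000e-02,  4.206e+01]))
(array([ 553.47, -637.7 , -248.57]), array([-1.300e-01,  4.000e-02,  4.206e+01]))
(array([ 553.45, -637.02,   51.43]), array([-1.300e-01,  4.000e-02,  4.206e+01]))
0.7538997632302089
0.6130449819181599
```

Request:
{"api": "arm_command", "payload": {
  "targets": "0 0 -250 0 0 0 1;0 0 -250 0 0 0 1;0 0 -250 0 0 0 1;0 0 -250 0 0 0 1;0 0 -250 0 0 0 1;0 0 -250 0 0 0 1;0 0 -250 0 0 0 1",
  "newtons": 40
}}

```text
time: 0.73
tool_pos: [0.2464, -0.6301, 0.493]
tcp_rot: [3.071, 0.579, 0.004]
wrist_force: [-0.6, 1.4, 2.8]
width: 1.0
```

Request:
{"api": "arm_command", "payload": {
  "targets": "553 -638 0 0 0 42 1;553 -638 0 0 0 42 1;553 -638 0 0 0 42 1;553 -638 0 0 0 42 1;553 -638 0 0 0 42 1;553 -638 0 0 0 42 1;553 -638 0 0 0 42 1;553 -638 0 0 0 42 1;553 -638 0 0 0 42 1;553 -638 0 0 0 42 1"
}}

```text
time: 1.57
tool_pos: [0.3852, -0.2343, 0.4808]
tcp_rot: [-3.091, 0.564, -0.0]
wrist_force: [0.9, 0.1, -0.3]
width: 1.0
```

Run:
```python
from h import *
from workcell import bot
s=bot.read_state();print(s['time'],s['tool_pos'],yaw(s['tcp_rot']),s['q'])
print(togo(s['tool_pos'],s['tcp_rot'],[.529,.167,.46],-20.7))
```

```text
1.5667 [ 0.38519694 -0.23427256  0.48083258] (np.float64(-20.674475300899868), array([ 9.01952583e-05,  6.77055740e-05, -9.99999994e-01])) [-6.01759517e-01 -2.18168336e-01  1.65030845e+00  1.07906529e-04
  1.70941651e+00  1.32988938e+00]
(array([  -7.13, -426.2 ,   20.87]), array([-0.01, -0.  ,  0.03]))
```

Request:
{"api": "arm_command", "payload": {
  "targets": "-7 -426 290 0 0 0 1;-7 -426 290 0 0 0 1;-7 -426 290 0 0 0 1;-7 -426 290 0 0 0 1;-7 -426 290 0 0 0 1;-7 -426 290 0 0 0 1;-7 -426 290 0 0 0 1;-7 -426 290 0 0 0 1;-7 -426 290 0 0 0 1;-7 -426 290 0 0 0 1"
}}

```text
time: 2.4
tool_pos: [0.5012, 0.0898, 0.2454]
tcp_rot: [3.091, -0.562, 0.0]
wrist_force: [1.3, -0.4, -0.2]
width: 0.999
```

Run:
```python
from h import *
from workcell import bot
s=bot.read_state();print(s['time'],s['tool_pos'],yaw(s['tcp_rot']),s['q'])
print(togo(s['tool_pos'],s['tcp_rot'],[.529,.167,.18],-20.7))
```

```text
2.4 [0.5011629  0.08979689 0.24538778] (np.float64(-20.619395202862812), array([ 1.77771817e-04, -8.55939019e-05, -9.99999981e-01])) [ 1.28444194e-01 -6.19214628e-02  1.93469799e+00 -1.12768209e-04
  1.26865079e+00  2.05915041e+00]
(array([ -1.15, -82.06,  65.39]), array([ 0.  , -0.01,  0.08]))
```

Request:
{"api": "arm_command", "payload": {
  "targets": "-1 -82 65 0 0 0 1;-1 -82 65 0 0 0 1;-1 -82 65 0 0 0 1;-1 -82 65 0 0 0 1;-1 -82 65 0 0 0 1"
}}

```text
time: 2.82
tool_pos: [0.5281, 0.1654, 0.1801]
tcp_rot: [3.089, -0.559, -0.005]
wrist_force: [-0.5, -0.3, -0.6]
width: 1.003
```

Run:
```python
from h import *
from workcell import bot
p=bot.camera_params('wrist')
s=bot.read_state();im,d=bot.read_camera('wrist')
pickle.dump((im,d,p,s),open('w1.pkl','wb'));cv2.imwrite('pics/w1.png',im)
print(s['time'],s['tool_pos'],yaw(s['tcp_rot']),np.degrees(s['q']))
C=cloud(p,d,s);z=C[...,2];m=(d>0)&(z>.054)&(z<.063)&(abs(C[...,0]-.529)<.05)&(abs(C[...,1]-.167)<.05)
print(m.sum());P=C[m]*1000;print(np.median(P[:,2]))
print(cv2.minAreaRect(P[:,:2].astype(np.float32)),P.mean(0))
m=(d>0)&(z>.024)&(z<.033)&(abs(C[...,0]-.529)<.06)&(abs(C[...,1]-.167)<.06)
print(cv2.minEnclosingCircle((C[m][:,:2]*1000).astype(np.float32)),np.median(C[m],0))
```

```text
2.8167 [0.52811969 0.16541355 0.1801279 ] (np.float64(-20.514512584203477), array([-0.00353721, -0.00137641, -0.9999928 ])) [ 1.48277377e+01  4.34816294e+00  1.09976911e+02 -2.66999750e-02
  6.58910294e+01  1.25352997e+02]
900
58.352339900348795
((528.6787109375, 166.48487854003906), (13.575509071350098, 55.903465270996094), 68.98294067382812) [530.53735614 165.99402638  58.2209442 ]
((528.8418579101562, 166.68264770507812), 42.897125244140625) [0.53248639 0.16383874 0.02910398]
```

View pics/w1.png

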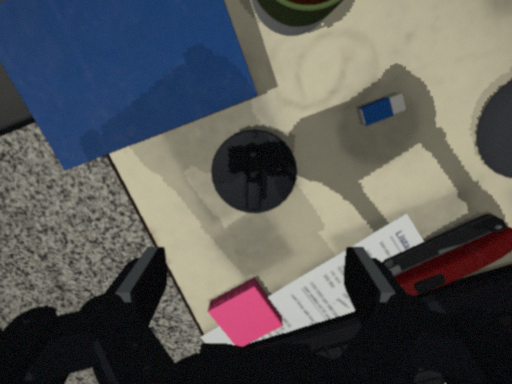

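Run:
```python
from h import *
from workcell import bot
s=bot.read_state();print(s['time'],s['tool_pos'],yaw(s['tcp_rot']))
print(togo(s['tool_pos'],s['tcp_rot'],[.5287,.1665,.033],-21))
```

```text
2.8667 [0.52891552 0.16480725 0.18156538] (np.float64(-20.586993485902436), array([-1.07181338e-03, -9.00616261e-04, -9.99999020e-01]))
(array([ -0.69,  -1.69, 148.56]), array([0.07, 0.04, 0.41]))
```

Request:
{"api": "arm_command", "payload": {
  "targets": "0 0 110 0 0 0.4 1;0 0 110 0 0 0.4 1;0 0 110 0 0 0.4 1;0 0 110 0 0 0.4 1;0 0 110 0 0 0.4 1;0 0 110 0 0 0.4 1",
  "newtons": 80
}}

```text
time: 3.37
tool_pos: [0.5315, 0.1648, 0.0747]
tcp_rot: [-3.087, 0.575, -0.006]
wrist_force: [0.8, -0.1, 1.6]
width: 1.002
```

Run:
```python
from h import *
from workcell import bot
s=bot.read_state();print(s['time'],s['tool_pos'],yaw(s['tcp_rot']),s['wrist_force'])
print(togo(s['tool_pos'],s['tcp_rot'],[.5287,.1665,.033],-21))
```

```text
3.3667 [0.53145037 0.16477893 0.07469526] (np.float64(-21.107220624718813), array([ 4.19311361e-03,  9.57196200e-04, -9.99990751e-01])) [ 0.82891214 -0.14789126  1.6176742 ]
(array([-3.33, -0.51, 41.68]), array([-0.14, -0.2 , -0.11]))
```

Request:
{"api": "arm_command", "payload": {
  "targets": "0 0 0 0 0 0 1;0 0 0 0 0 0 1;0 0 0 0 0 0 1"
}}

```text
time: 3.62
tool_pos: [0.531, 0.1654, 0.0742]
tcp_rot: [-3.087, 0.573, -0.006]
wrist_force: [-1.1, 0.3, -0.8]
width: 1.006
```

Run:
```python
from h import *
from workcell import bot
s=bot.read_state();print(s['time'],s['tool_pos'],yaw(s['tcp_rot']),s['wrist_force'])
print(togo(s['tool_pos'],s['tcp_rot'],[.5287,.1665,.033],-21))
```

```text
3.6167 [0.53100837 0.16544425 0.07415498] (np.float64(-21.04545964461447), array([ 0.00390897,  0.00100206, -0.99999186])) [-1.08257025  0.30916955 -0.79444174]
(array([-2.67, -0.06, 41.15]), array([-0.13, -0.19, -0.05]))
```

Request:
{"api": "arm_command", "payload": {
  "targets": "-2.5 0 20 0 0 0 1;-2.5 0 41 0 0 0 1;-2.5 0 41 0 0 0 1;-2.5 0 41 0 0 0 1;-2.5 0 41 0 0 0 0;-2.5 0 41 0 0 0 0;-2.5 0 41 0 0 0 0;-2.5 0 41 0 0 0 0;-2.5 0 41 0 0 0 0;-2.5 0 41 0 0 0 0"
}}

```text
time: 4.45
tool_pos: [0.5273, 0.1661, 0.0313]
tcp_rot: [-3.088, 0.574, -0.001]
wrist_force: [0.4, 2.2, 15.6]
width: 0.152
```

Request:
{"api": "arm_command", "payload": {
  "targets": "0 0 0 0 0 0 0;0 0 0 0 0 0 0;0 0 0 0 0 0 0;0 0 0 0 0 0 0"
}}

```text
time: 4.78
tool_pos: [0.5275, 0.1662, 0.0314]
tcp_rot: [-3.088, 0.573, -0.001]
wrist_force: [-0.7, 0.3, 3.9]
width: 0.148
```

Run:
```python
from h import *
from workcell import bot
s=bot.read_state();print(s['time'],s['tool_pos'],yaw(s['tcp_rot']),s['wrist_force'],s['width']*85)
```

```text
4.7833 [0.52748336 0.16620501 0.03137885] (np.float64(-21.037082140630513), array([ 9.05119526e-04,  2.83549575e-04, -9.99999550e-01])) [-0.69653966  0.33259835  3.92712259] 12.54810724342155
```

Run:
```python
from h import *
from workcell import bot
s=bot.read_state()
print(togo(s['tool_pos'],s['tcp_rot'],[.416,-.09,.28],-21))
```

```text
(array([ -11.9 ,  279.  , -248.79]), array([-0.03, -0.04, -0.04]))
```

Request:
{"api": "arm_command", "payload": {
  "targets": "0 0 -10 0 0 0 0;0 0 -30 0 0 0 0;0 0 -60 0 0 0 0;0 0 -100 0 0 0 0;0 0 -100 0 0 0 0"
}}

```text
time: 5.2
tool_pos: [0.5318, 0.1673, 0.1389]
tcp_rot: [-3.084, 0.573, -0.017]
wrist_force: [1.9, 0.9, 0.3]
width: 0.148
```

Request:
{"api": "arm_command", "payload": {
  "targets": "-12 279 -149 0 0 0 0;-12 279 -149 0 0 0 0;-12 279 -149 0 0 0 0;-12 279 -149 0 0 0 0;-12 279 -149 0 0 0 0;-12 279 -149 0 0 0 0;-12 279 -149 0 0 0 0;-12 279 -149 0 0 0 0;-12 279 -149 0 0 0 0;-12 279 -149 0 0 0 0"
}}

```text
time: 6.03
tool_pos: [0.4155, -0.091, 0.2807]
tcp_rot: [-3.088, 0.578, -0.003]
wrist_force: [-0.7, 0.6, -1.2]
width: 0.148
```

Request:
{"api": "arm_command", "payload": {
  "targets": "0 0 0 0 0 0 0;0 0 0 0 0 0 0;0 0 0 0 0 0 0"
}}

```text
time: 6.28
tool_pos: [0.4153, -0.089, 0.2786]
tcp_rot: [-3.089, 0.571, 0.004]
wrist_force: [1.4, -0.4, -1.0]
width: 0.145
```

Run:
```python
from h import *
from workcell import bot
p=bot.camera_params('wrist')
s=bot.read_state();im,d=bot.read_camera('wrist')
pickle.dump((im,d,p,s),open('w2.pkl','wb'));cv2.imwrite('pics/w2.png',im)
print(s['time'],s['tool_pos'],yaw(s['tcp_rot']),s['wrist_force'])
```

```text
6.2833 [ 0.41532294 -0.08898008  0.27862353] (np.float64(-20.942438760668022), array([-2.17326656e-03,  8.81112153e-04, -9.99997250e-01])) [ 1.41465842 -0.42328004 -0.97605057]
```

View pics/w2.png

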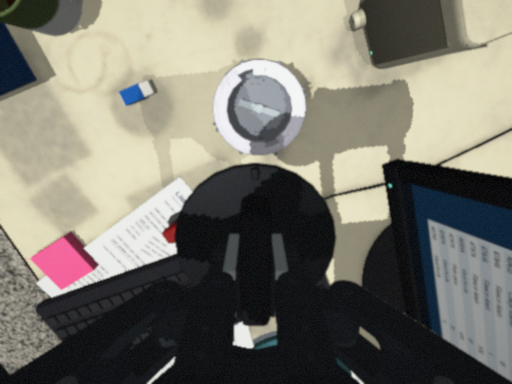

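```bash
cat > meas.py <<'E'
from h import *
im,d,p,s=pickle.load(open('w2.pkl','rb'))
g=cv2.cvtColor(im,cv2.COLOR_BGR2GRAY)
C=cloud(p,d,s);z=C[...,2]
roi=np.zeros(g.shape,bool);roi[45:165,200:320]=1
m=roi&(d>0)&(z>.105)&(z<.116)
mm=m.astype(np.uint8)
cs,h=cv2.findContours(mm,cv2.RETR_CCOMP,cv2.CHAIN_APPROX_NONE)
for c in sorted(cs,key=cv2.contourArea)[-3:]:
    P=onz(p,c[:,0,:],.110,s)[:,:2]*1000; A=np.c_[2*P,np.ones(len(P))];x=np.linalg.lstsq(A,(P**2).sum(1),rcond=None)[0]
    print(cv2.contourArea(c),x[:2],np.sqrt(x[2]+x[0]**2+x[1]**2),'mec',cv2.minEnclosingCircle(P.astype(np.float32)))
print('z rim',np.median(z[m]))
cv2.imwrite('pics/z2.png',np.hstack([cv2.resize(im[45:165,200:320],(400,400),interpolation=cv2.INTER_CUBIC),cv2.cvtColor(cv2.resize(mm[45:165,200:320]*255,(400,400),interpolation=0),cv2.COLOR_GRAY2BGR)]))
E
python3 meas.py
```

```text
2.0 [ 506.52003516 -131.89414239] 0.9092941655181498 mec ((506.5207824707031, -131.89443969726562), 0.9435447454452515)
3733.5 [ 471.27035115 -114.23781916] 33.56789436720801 mec ((471.1582946777344, -113.45025634765625), 38.50620651245117)
7049.0 [ 471.02047213 -114.31538033] 45.87998764072214 mec ((471.00408935546875, -114.24334716796875), 48.466064453125)
z rim 0.10991787375484038
```

View pics/z2.png

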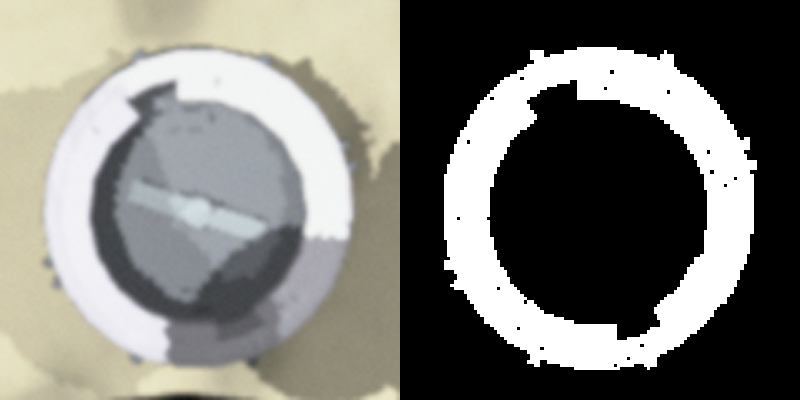

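```bash
cat >> meas.py <<'E'
c=np.array([471.05,-114.3])
inn=sorted(cs,key=cv2.contourArea)[-2]
P=onz(p,inn[:,0,:],.110,s)[:,:2]*1000-c; r=np.hypot(*P.T);th=np.degrees(np.arctan2(P[:,1],P[:,0]))
for k0 in(0,180):
    k=(r>34.8)&(abs((th-k0+180)%360-180)<60); print(k0,k.sum(),P[k].mean(0),np.sort((th[k]-k0+180)%360-180).round(1), r[k].max())
a=[P[(r>34.8)&(abs((th-k0+180)%360-180)<60)].mean(0) for k0 in (0,180)]
dd=a[0]-a[1];print('notch axis',np.degrees(np.arctan2(dd[1],dd[0])),np.linalg.norm(dd),(a[0]+a[1])/2)
# ribs
out=sorted(cs,key=cv2.contourArea)[-1]
P=onz(p,out[:,0,:],.110,s)[:,:2]*1000-c; r=np.hypot(*P.T);th=np.degrees(np.arctan2(P[:,1],P[:,0]))
k=r>46.9;print('ribs',sorted(zip(th[k].round(1),r[k].round(1))))
# lid cap in hand
T=R.from_rotvec(s['tcp_rot'])
L=T.inv().apply((C-s['tool_pos']).reshape(-1,3)).reshape(384,512,3)*1000
for lo,hi in((-3,9),(-40,-18)):
    m=(d>0)&(L[...,2]>lo)&(L[...,2]<hi)&(abs(L[...,0])<60)&(abs(L[...,1])<60); 
    print(lo,m.sum(),np.median(L[m],0),L[m].min(0),L[m].max(0))
m=(d>0)&(L[...,2]>-3)&(L[...,2]<9)&(np.hypot(L[...,0],L[...,1])<60)
v,u=np.where(m);print(u.min(),u.max(),v.min(),v.max())
for yy in range(-50,51,10):
    k=m&(abs(L[...,1]-yy)<1)
    if k.any(): print(yy,L[k][:,0].min().round(1),L[k][:,0].max().round(1),L[k][:,2].mean().round(1))
E
python3 meas.py
```

```text
2.0 [ 506.52003516 -131.89414239] 0.9092941655181498 mec ((506.5207824707031, -131.89443969726562), 0.9435447454452515)
3733.5 [ 471.27035115 -114.23781916] 33.56789436720801 mec ((471.1582946777344, -113.45025634765625), 38.50620651245117)
7049.0 [ 471.02047213 -114.31538033] 45.87998764072214 mec ((471.00408935546875, -114.24334716796875), 48.466064453125)
z rim 0.10991787375484038
0 21 [37.30292331 -0.14915267] [-12.2 -11.9 -11.7 -11.   -9.6  -7.9  -6.5  -5.1  -3.8  -2.   -0.7   0.6
   2.5   3.8   5.6   7.5   8.8  10.7  12.2  12.7  13. ] 38.614682199953464
180 18 [-37.12941048   0.4482169 ] [-12.5 -12.3 -11.2  -9.7  -8.2  -6.3  -4.8  -3.3  -1.9   0.1   1.5   3.5
   5.5   6.9   8.3  10.4  10.6  11.1] 38.41633903488138
notch axis -0.4598273114998869 74.43473089681034 [0.08675641 0.14953211]
ribs [(np.float64(-179.1), np.float64(48.0)), (np.float64(-178.7), np.float64(47.0)), (np.float64(-94.7), np.float64(47.6)), (np.float64(-93.6), np.float64(47.8)), (np.float64(-92.5), np.float64(48.0)), (np.float64(-92.2), np.float64(47.1)), (np.float64(-87.5), np.float64(47.4)), (np.float64(-86.
[... 907 characters left out ...]
.float64(134.1), np.float64(48.0)), (np.float64(135.7), np.float64(48.5)), (np.float64(136.4), np.float64(47.2)), (np.float64(136.8), np.float64(48.1)), (np.float64(177.4), np.float64(46.9)), (np.float64(178.1), np.float64(48.3)), (np.float64(179.7), np.float64(47.6))]
-3 10975 [17.32203623 -0.28284776  2.31195779] [-24.80678709 -43.31074876  -2.95493677] [44.21287644 42.66940671  8.3390194 ]
-40 5388 [  6.8005913   -0.31894548 -27.10493197] [-26.02538671 -22.73016731 -39.99997027] [ 29.77074868  21.94671959 -18.02463565]
174 336 163 285
-40 -16.3 18.9 2.3
-30 -20.5 32.9 2.3
-20 1.1 39.7 2.3
-10 7.4 43.0 2.4
0 28.6 44.2 1.6
10 7.0 43.0 2.5
20 -0.6 39.2 2.4
30 -23.3 32.4 2.3
40 -14.4 17.5 2.6
```

Run:
```python
from h import *
from workcell import bot
s=bot.read_state();print(s['tool_pos'])
print(togo(s['tool_pos'],s['tcp_rot'],[.4699,-.1146,.16],0))
```

```text
[ 0.41543418 -0.08904307  0.27873919]
(array([ 60.25,   4.41, 118.61]), array([-2.000e-02,  1.200e-01, -2.094e+01]))
```

Request:
{"api": "arm_command", "payload": {
  "targets": "60 4.4 30 0 0 -21 0;60 4.4 30 0 0 -21 0;60 4.4 30 0 0 -21 0;60 4.4 118 0 0 -21 0;60 4.4 118 0 0 -21 0;60 4.4 118 0 0 -21 0;60 4.4 118 0 0 -21 0;60 4.4 118 0 0 -21 0;60 4.4 118 0 0 -21 0;60 4.4 118 0 0 -21 0"
}}

```text
time: 7.17
tool_pos: [0.4722, -0.1162, 0.1648]
tcp_rot: [3.14, -0.001, 0.008]
wrist_force: [0.3, -0.4, -0.7]
width: 0.149
```

Run:
```python
from h import *
from workcell import bot
s=bot.read_state();print(s['time'],s['tool_pos'],yaw(s['tcp_rot']),s['wrist_force'])
print(togo(s['tool_pos'],s['tcp_rot'],[.4699,-.1146,.16],0))
for n in('scene','top'):
    im,d=bot.read_camera(n);cv2.imwrite(f'pics/{n}3.png',im); pickle.dump((im,d,bot.camera_params(n)),open(n+'3.pkl','wb'))
a=cv2.imread('pics/scene3.png')[120:270,260:390];b=cv2.imread('pics/top3.png')[190:300,270:380]
cv2.imwrite('pics/c3.png',np.hstack([cv2.resize(x,(400,450),interpolation=2) for x in(a,b)]))
```

```text
7.1667 [ 0.47218632 -0.11619166  0.16482266] (np.float64(-0.02328312286517755), array([ 0.00492653, -0.00147084, -0.99998678])) [ 0.25410983 -0.38090736 -0.70695971]
(array([-2.31, -1.6 ,  4.81]), array([ 0.08, -0.28, -0.02]))
```

View pics/c3.png

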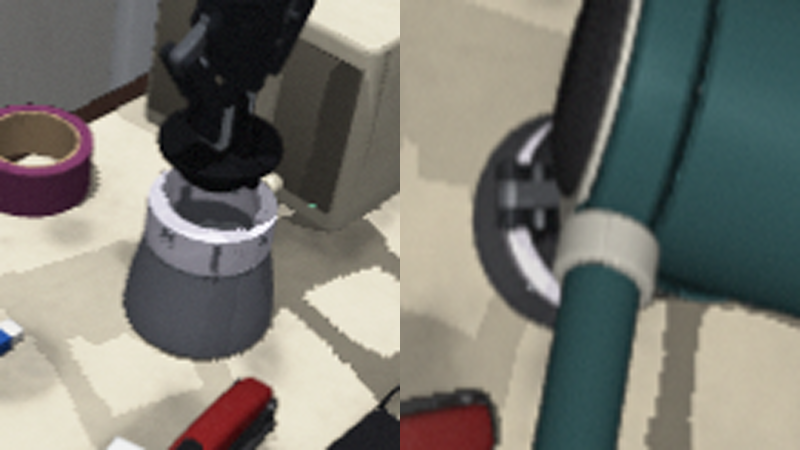

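Request:
{"api": "arm_command", "payload": {
  "targets": "-1 -1 10 0 0 0 0;-1 -1 10 0 0 0 0;-1 -1 10 0 0 0 0;-1 -1 10 0 0 0 0;-1 -1 10 0 0 0 0"
}}

```text
time: 7.68
tool_pos: [0.469, -0.1147, 0.1518]
tcp_rot: [-3.142, 0.001, 0.0]
wrist_force: [0.4, 0.1, -0.6]
width: 0.151
```

Run:
```python
from h import *
from workcell import bot
s=bot.read_state();print(s['time'],s['tool_pos'],yaw(s['tcp_rot']),s['wrist_force'])
print(togo(s['tool_pos'],s['tcp_rot'],[.4699,-.1146,.1193],0))
```

```text
7.6833 [ 0.46898969 -0.11473891  0.15178371] (np.float64(-0.042880790248215464), array([-1.22567888e-04,  3.45710088e-05, -9.99999992e-01])) [ 0.39091006  0.06855023 -0.58965067]
(array([ 0.91, -0.14, 32.48]), array([-0.  ,  0.01, -0.04]))
```

Request:
{"api": "arm_command", "payload": {
  "targets": "0.9 0 4 0 0 0 0;0.9 0 8 0 0 0 0;0.9 0 12 0 0 0 0;0.9 0 14 0 0 0 0;0.9 0 16 0 0 0 0;0.9 0 18 0 0 0 0;0.9 0 18 0 0 0 0"
}}

```text
time: 8.27
tool_pos: [0.4696, -0.1146, 0.1333]
tcp_rot: [-3.141, 0.001, 0.001]
wrist_force: [0.3, 0.1, -0.8]
width: 0.149
```

Request:
{"api": "arm_command", "payload": {
  "targets": "0 0 3 0 0 0 0;0 0 6 0 0 0 0;0 0 9 0 0 0 0;0 0 11 0 0 0 0;0 0 12.5 0 0 0 0;0 0 12.5 0 0 0 0"
}}

```text
time: 8.77
tool_pos: [0.4696, -0.1146, 0.1208]
tcp_rot: [-3.141, 0.001, 0.001]
wrist_force: [-0.9, -0.8, -1.2]
width: 0.149
```

Nothing touching; press the last millimetres gently.

Request:
{"api": "arm_command", "payload": {
  "targets": "0 0 0.7 0 0 0 0;0 0 1.3 0 0 0 0;0 0 1.8 0 0 0 0;0 0 1.8 0 0 0 0"
}}

```text
time: 9.1
tool_pos: [0.47, -0.1147, 0.1195]
tcp_rot: [3.142, -0.001, 0.0]
wrist_force: [-0.6, 0.2, -0.7]
width: 0.149
```

Request:
{"api": "arm_command", "payload": {
  "targets": "0 0 0.5 0 0 0 0;0 0 1 0 0 0 0;0 0 1 0 0 0 0"
}}

```text
time: 9.35
tool_pos: [0.4701, -0.1147, 0.1193]
tcp_rot: [3.142, -0.001, 0.0]
wrist_force: [-1.8, 0.7, 4.3]
width: 0.148
```

Request:
{"api": "arm_command", "payload": {
  "targets": "0 -0.1 0 0 0 5 0;0 -0.2 0 0 0 10 0;0 -0.3 0 0 0 15 0;0.1 -0.4 0 0 0 20 0;0.1 -0.5 0 0 0 25 0;0.1 -0.6 0 0 0 30 0;0.1 -0.6 0 0 0 30 0;0.1 -0.6 0 0 0 30 0"
}}

```text
time: 10.02
tool_pos: [0.4708, -0.1143, 0.1194]
tcp_rot: [3.035, -0.811, 0.003]
wrist_force: [-0.1, -0.0, 5.0]
width: 0.149
```

Run:
```python
from h import *
from workcell import bot
s=bot.read_state();print(s['time'],s['tool_pos'],yaw(s['tcp_rot']),s['wrist_force'],s['torque'],np.degrees(s['q']))
print(togo(s['tool_pos'],s['tcp_rot'],s['tool_pos'],-45))
im,d=bot.read_camera('scene');cv2.imwrite('pics/c4.png',cv2.resize(im[120:270,260:390],(520,600),interpolation=2))
```

```text
10.0167 [ 0.47084082 -0.11434324  0.11936518] (np.float64(-29.90408972750263), array([ 1.67314379e-03, -5.16410280e-04, -9.99998467e-01])) [-0.08055606 -0.01250449  4.96170994] [-0.12859049  0.12843069 -0.00706596] [-1.65950318e+01  1.18657389e-01  1.21345913e+02 -1.14596798e-03
  5.84351080e+01  1.03309638e+02]
(array([0., 0., 0.]), array([-0.03, -0.09, 15.1 ]))
```

View pics/c4.png

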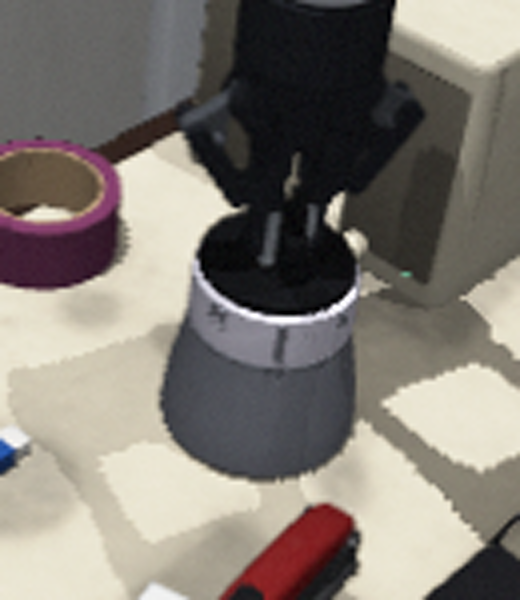

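Request:
{"api": "arm_command", "payload": {
  "targets": "0 -0.1 0 0 0 5 0;0 -0.2 0 0 0 10 0;0 -0.3 0 0 0 15 0;0 -0.3 0 0 0 15 0;0 -0.3 0 0 0 15 0;0 -0.3 0 0 0 15 0"
}}

```text
time: 10.57
tool_pos: [0.4709, -0.1142, 0.1193]
tcp_rot: [2.904, -1.198, 0.003]
wrist_force: [-0.5, -0.3, 6.2]
width: 0.147
```

Run:
```python
from h import *
from workcell import bot
s=bot.read_state();print(s['time'],s['tool_pos'],yaw(s['tcp_rot']),s['wrist_force'],s['torque'],s['joint_torque'],s['width'])
p=bot.camera_params('wrist')
im,d=bot.read_camera('wrist');pickle.dump((im,d,p,s),open('w5.pkl','wb'));cv2.imwrite('pics/w5.png',im)
ps=bot.camera_params('scene')
im,d=bot.read_camera('scene');pickle.dump((im,d,ps),open('s5.pkl','wb'));cv2.imwrite('pics/s5.png',cv2.resize(im[120:270,260:390],(520,600),interpolation=2))
s=bot.read_state();print(s['time'],s['tool_pos'],yaw(s['tcp_rot']),s['wrist_force'],s['torque'],s['joint_torque'])
```

```text
10.5667 [ 0.47092809 -0.11421828  0.11933588] (np.float64(-44.82289548517073), array([ 1.56428762e-03, -7.11091892e-04, -9.99998524e-01])) [-0.51300096 -0.28261292  6.18013421] [-0.2068268   0.13162168  0.02810016] [  0.21498474 -30.33988953 -30.09042621   0.296771    -0.06978818
   0.03665155] 0.146799797262913
10.6667 [ 0.47091439 -0.11423385  0.1193205 ] (np.float64(-44.82160700539446), array([ 1.53061341e-03, -7.00026320e-04, -9.99998584e-01])) [-0.54810535 -1.04687255  5.83465762] [-0.2366662   0.1599802  -0.02545377] [  0.20878622 -30.34415603 -30.08979321   0.29552668  -0.0692362
   0.03055451]
```

View pics/w5.png

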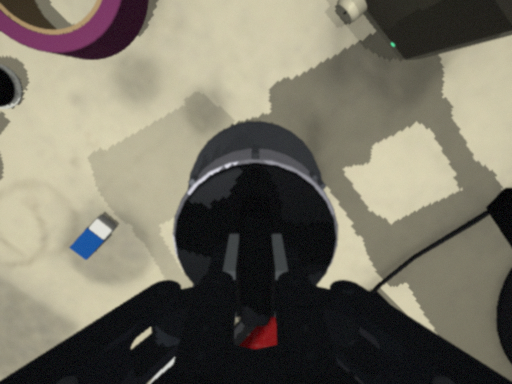

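View pics/s5.png

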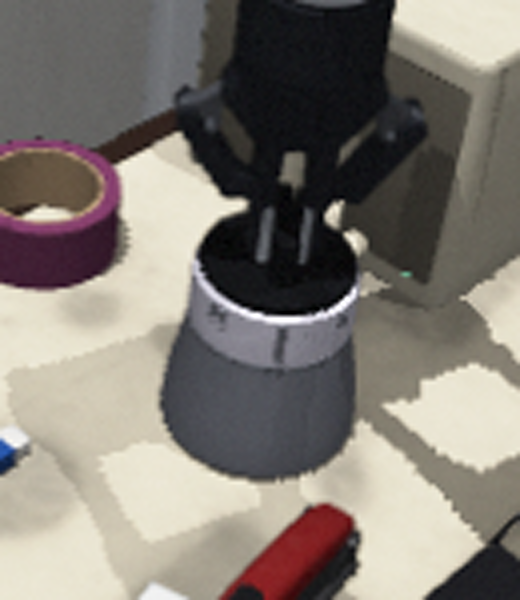

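Run:
```python
from h import *
for f in('w2.pkl','w5.pkl'):
    im,d,p,s=pickle.load(open(f,'rb'))
    C=cloud(p,d,s);T=R.from_rotvec(s['tcp_rot']);L=T.inv().apply((C-s['tool_pos']).reshape(-1,3)).reshape(384,512,3)*1000
    m=(d>0)&(abs(L[...,2]+27.2)<2.5)&(abs(L[...,1])<14)&(abs(L[...,0])<35)
    P=L[m];print(f,m.sum(),P.min(0),P.max(0))
    q=P[P[:,0]>8]
    # edges at slices
    for x in range(8,32,4):
        k=q[abs(q[:,0]-x)<2]
        if len(k)>3: print(x,k[:,1].min().round(1),k[:,1].max().round(1),len(k))
    # front face end of bar: any height between disc and top
    m=(d>0)&(L[...,2]>-28)&(L[...,2]<-3)&(abs(L[...,1])<14)&(L[...,0]>20)&(L[...,0]<36);P=L[m];print(P.min(0),P.max(0),np.median(P,0))
    cv2.imwrite('pics/z_'+f[:2]+'.png',cv2.resize(np.clip(im[140:340,190:320].astype(float)*3,0,255).astype(np.uint8),(390,600)))
a=cv2.imread('pics/z_w2.png');b=cv2.imread('pics/z_w5.png');cv2.imwrite('pics/zz.png',np.hstack([a,b]))
```

```text
w2.pkl 3501 [-26.02538671 -13.39271472 -29.60619114] [ 29.51515764  13.99403345 -24.70150509]
8 -13.1 12.4 166
12 -13.4 12.3 391
16 -7.2 6.1 275
20 -7.1 6.0 255
24 -7.4 6.0 295
28 -7.0 6.4 262
[ 20.02644992  -7.54828596 -27.99833116] [29.7942266   6.50695199 -3.04298979] [ 27.79329752  -0.31970687 -25.26745575]
w5.pkl 3512 [-26.26429347 -13.09174378 -29.69533609] [ 29.68955249  13.99303777 -24.70410534]
8 -13.1 12.5 175
12 -13.1 12.5 397
16 -6.9 6.4 265
20 -6.8 6.3 281
24 -7.2 6.3 280
28 -7.1 6.2 253
[ 20.04220926  -7.2663381  -27.97353268] [29.68955249  6.75168549 -3.05573019] [ 27.73816328  -0.45302919 -25.35524388]
```

View pics/zz.png

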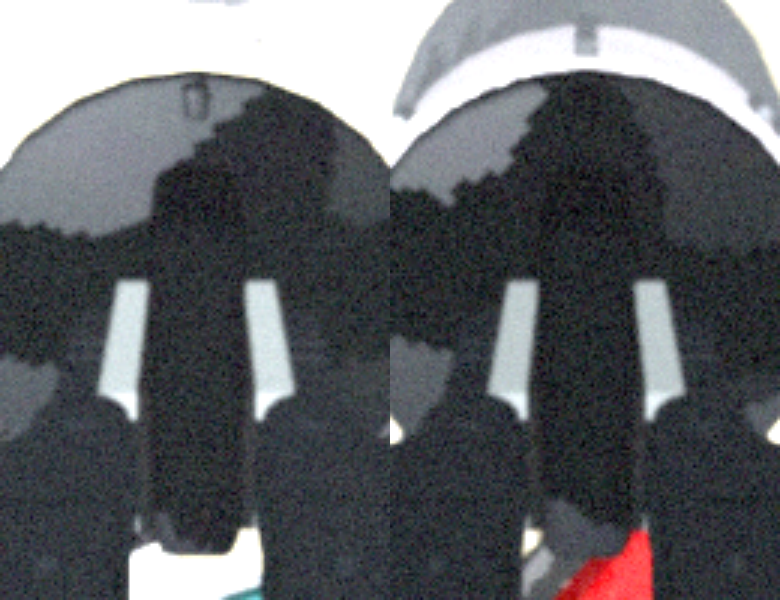

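Request:
{"api": "arm_command", "payload": {
  "targets": "0 0 -0.8 0 0 0 0;0 0 -0.8 0 0 0 0;0 0 -0.8 0 0 0 0"
}}

```text
time: 10.92
tool_pos: [0.4707, -0.1142, 0.1194]
tcp_rot: [2.903, -1.201, 0.002]
wrist_force: [2.0, -2.0, 0.6]
width: 0.15
```

Run:
```python
from h import *
from workcell import bot
s=bot.read_state();print(s['time'],s['tool_pos'],yaw(s['tcp_rot']),s['wrist_force'],s['torque'],s['joint_torque'],s['width'])
```

```text
10.9167 [ 0.47068254 -0.11418629  0.11943855] (np.float64(-44.93605755521062), array([ 1.14460309e-03, -6.75829334e-04, -9.99999117e-01])) [ 2.02218984 -1.95982952  0.55375129] [-0.40691038 -0.33343019  0.23203692] [  0.52394321 -32.06150293 -30.59601545   0.525987     0.86724797
   0.16057729] 0.15013741581839962
```

Request:
{"api": "arm_command", "payload": {
  "targets": "0 0 0.4 0 0 0 0;0 0 0.4 0 0 0 0;0 0 0.4 0 0 0 0;0 0 0.4 0 0 0 0;0 0 0.4 0 0 0 0;0 0 0.4 0 0 0 0"
}}

```text
time: 11.42
tool_pos: [0.4707, -0.1142, 0.1194]
tcp_rot: [2.902, -1.203, 0.002]
wrist_force: [1.6, -4.1, 5.3]
width: 0.147
```

Run:
```python
from h import *
from workcell import bot
s=bot.read_state();print(s['time'],s['tool_pos'],yaw(s['tcp_rot']),s['wrist_force'],s['torque'],s['joint_torque'][5],s['width'])
im,d=bot.read_camera('scene');cv2.imwrite('pics/s6.png',im)
```

```text
11.4167 [ 0.47072858 -0.11423208  0.11938423] (np.float64(-45.023439286639714), array([ 1.16805825e-03, -7.26338584e-04, -9.99999054e-01])) [ 1.56857507 -4.12024251  5.26170864] [-0.59622942 -0.25465673  0.25988793] 0.24088743142783642 0.14749017989194388
```

View pics/s6.png

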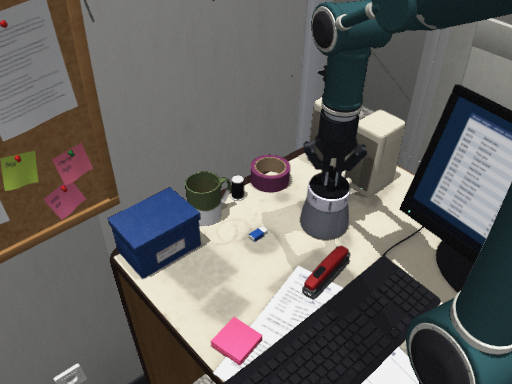

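Run:
```python
from workcell import bot
print(bot.finish_job());
```

```text
the job is handed in; nothing more can be done
None
```

I fitted the lid onto the grinder with its lugs through the notches and pressed it fully down. I then turned it clockwise to the half-way mark and handed the job in at about 11.5 s, still gripping the lid at 80 N.

**Last checks:**
- **Seating:** the tool stood at z = 0.1194 m against 0.1193 m expected with the lid fully down. The last down force was about 5 N.
- **Angle:** the gripper had turned to −45.0°, with the notches measured at about 0°. In the wrist picture the bar lined up with the long rib and had not slipped in the grip.
- **Bystanders:** the mug, spool, tape roll and eraser look unmoved in the final scene picture; I did not measure them.

**One reading that disagreed at first:** the wrist showed almost no spring moment at 30° and 45°. I put this down to friction from pressing down. After I eased that force, the moment read 0.16–0.26 N m, against 0.13 N m expected from the spring. The extra is probably friction too, and I did not check it further.

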